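# Turn the backwards bearing tray round in its sleeve

## Task

One of the two bearing trays has been pushed into its sleeve back to front, so that its plain end sticks out and its pull tongue is hidden inside. Slide that tray right out, turn it end for end keeping it level, and slide it plain end first back into the same sleeve, fully home, with only the pull tongue standing out. Leave the other tray, the mug, the cup washers and the ratchet handle where they are.

Things in the scene. Friction and masses are not known exactly. Their poses are not given: they have to be found in the camera images.
- tray_a: Beech tray that is in back to front: open box 130 long (its x), 56 wide (y), 34 high, 5 mm walls, ten bearings fixed inside below the rim, all one rigid piece, 0.22-0.45 kg. Pull tongue at its -x end, +x end plain. Origin: centre of the box's underside; centre of mass within 10 mm of it along x. At the start it lies half-turned in sleeve_a, plain end 46-69 mm out of the mouth, tongue towards the back wall.
- sleeve_a: Its sleeve, grey sheet steel, screwed to the bench: flat tube 136 long, 67 wide, 46 high, closed top, mouth at its -x, closed back. Cavity x -66 (mouth) to +66 (back wall), 61 wide (y), 40 high, floor 3 mm above the bench. Low screw flanges at the sides, 94 over all. Origin: on the bench under the cavity's centre. Mouth faces roughly -y of the robot. A tray fully home has its box 2 mm inside the mouth.
- tray_a_tip (a point): Free end of tray_a's pull tongue, 110 mm from the tray's origin along its -x, 17 above its underside. The tongue is 45 long (x -110 to -65), 16 wide, and spans 4 to 30 above the tray's underside, in the middle of the end. Fully home the right way round it sticks 43 mm out of the mouth.
- tray_a_plain_end (a point): Middle of the outer face of tray_a's plain end, 65 mm from its origin along +x and 17 above its underside.
- sleeve_a_mouth (a point): Centre of sleeve_a's mouth on the inner floor: 66 mm from the sleeve's origin along its -x, 3 above the bench. Side lips flare the mouth to about 70 wide and reach 9 mm in front of it; a short ramp leads up to the floor.
- tray_b: The tray that is in correctly: same make, size and axes as tray_a, fully home in sleeve_b with only its pull tongue out. To be left alone.
- sleeve_b: The other sleeve, same size and axes as sleeve_a, standing beside it, centres 0.12 to 0.18 m apart; either may be the nearer to the robot.
- mug: White enamel mug, rim radius 40, 88 high, with a side handle to its +y reaching about 70 from the axis; stands upright 259 to 289 (centre) in front of sleeve_a's mouth, up to 40 off its line, so tray_a must be turned above it or clear of it. Origin: centre of its underside. To be left alone.
- washer_1: White nylon cup washer, a flat cone 64 across and 16 high, lying between the mug and the ratchet handle. Origin: centre of its underside. To be left alone.
- washer_2: Same cup washer, its centre about 100 beside the line along which tray_a is drawn out. To be left alone.
- ratchet: Black ratchet handle with steel head, 200 long (its x, head at +x), 38 at its widest, 36 high at the head, lying flat. Origin: middle of its length (-90 to +109), underside. To be left alone.
Things that resemble listed ones, but are neither listed nor needed, are in the scene too. What is shaped like the tray_a but yellow is not meant.

How it is judged:
By the outcome, as a careful person would: the job done as asked, in the order asked, and still so for the second after the job is handed in, with the robot touching nothing.
It also fails if it takes over 59 s, if anything falls off the work surface, if the arm or the gripper's body presses on something with over 40 N, if the wrist force passes 120 N, or if a joint passes its speed limit or range.

## Robot

A 6-joint arm with a two-finger parallel gripper is mounted at the origin on the work surface. World frame = base frame: x ahead of the robot, y to its left, z up, the work surface at z = 0. Lengths are in mm, angles in rad, forces in N, time in s.
With the tool pointing down it reaches from about 350 to 725 mm from the base axis. Payload 4.3 kg.
Tool frame: the origin (TCP) lies midway between the tips of the shut fingers; the grasp point (between the pads) lies 19 mm behind it; x points along the fingers, z is the direction in which the jaws open and shut, and the axes are right-handed (so a half turn about x gives the same grasp; the last joint's range is limited). The gripper opens to 85 mm and grips with 20 to 120 N. Pads are 22 mm wide; open, the fingers measure 114 mm over their backs; the gripper's body (76 mm by 85 mm) begins 54 mm behind the grasp point. The pads swing forward as they close: fully open they stand 13 mm farther back than shut.
Start: joints at [1.205, 0.377, 0.081, 1.274, 0, 1.46], TCP at [145.491, 556.326, 231.329] pointing down, gripper open.
Joint ranges: [-2.72, 2.72], [-0.84, 1.66], [-1.02, 1.22], [-1.77, 2.12], [-1.37, 1.28], [-3.14, 3.14]. Speed limits (rad/s): [2.57, 2.57, 3.14, 3.14, 3.14, 3.14].

## Interface

Orientations are given as a unit quaternion [x, y, z, w].
In Python, from bench import sense, capture, job_done gives the robot as it stands.
- The arm moves only by the shell command python3 -m inch 'ROWS' [FORCE]. ROWS is JSON, a list of rows, each an object of numbers: "dx", "dy", "dz": the shift along the tool's x, y, z in cm; "turn": the turn about the tool's x in degrees; "gripper": the opening in per cent of the stroke, from 0 (shut) to 100 (fully open). A call has 1 to 12 rows; each row is the pose to reach, as a shift and turn from the pose commanded when the call began, along the tool's axes at that moment; what a row does not reach only later rows make up. A row lasts 1/10 s, in which the tool goes at most 50 mm and 8.59 degrees, less where a joint would pass 70% of its speed; a pose out of reach is approached as far as the arm can. A call with a gripper value outside its range is refused whole. The fingers move at their own pace and stop on an object; FORCE is the grip in N (left out, the last holds). Time passes only in rows, so rows that repeat a pose let the fingers close. It gives the time, the measured TCP pose, the force and the opening at its end, in the units of the state.
- sense(): the state, without advancing time (a new reading comes with each control period).
- capture(name): name is "side" or "top"; returns a dict with "image" (420x560x3 uint8, blue, green, red), "K" (3x3 intrinsics, pixels), "world_to_cam" (4x4, takes a point from world to camera coordinates). Camera axes: x right, y down, z forward; pixel columns grow to the right and rows downward; lengths in mm; the calibration is good to about 2 mm. A picture is of the moment at which its call begins. There is no depth.
- job_done(): hands the job in, once; it reports no verdict.
The state is a dict: "time": time; "q": joint angles; "joint_velocities": joint speeds; "joint_torque": joint torques, N m; "tcp_pos": TCP position; "tool_rot": TCP orientation; "force": force on the tool from outside, world axes, zero at the start; "ft_torque": the same for the moment, N m; "grip_width": finger opening in mm.
Only numpy, scipy, OpenCV 4.12 (cv2) and the standard library are available. Lean on these libraries where they do the work, as an engineer would, in place of code of your own. Each camera call takes 0.05 s, during which the arm holds its last target.

## Working session

There is one attempt and no reset: what is moved stays moved. The work goes in short steps, Python scripts to look and compute and a shell command to move; the robot and the scene stay as the last step left them, time stands still between calls to the robot, and variables do not carry over. Pictures are saved under pics/ and viewed, and the job is handed in when it is done.

```bash
ls; mkdir -p pics; python3 - <<'E'
from bench import sense,capture
import cv2
s=sense();print(s)
for n in("top","side"):
    c=capture(n);cv2.imwrite(f"pics/{n}0.png",c["image"]);print(n,c["K"],c["world_to_cam"])
E
```

```text
pics
{'time': 0.0, 'q': array([ 1.20468693e+00,  3.78071889e-01,  7.95973339e-02,  1.27441772e+00,
       -1.34975919e-05,  1.46050789e+00]), 'joint_velocities': array([ 7.43774708e-05,  2.54501452e-04,  1.25432515e-03, -1.87963656e-04,
       -2.05509168e-03, -7.95299970e-04]), 'joint_torque': array([-1.13643360e-03, -4.63609493e+01,  2.69873732e+01,  2.09962938e-02,
       -2.19679791e-04,  1.46455528e-05]), 'tcp_pos': array([145.24499995, 555.65119722, 230.34479956]), 'tool_rot': array([-0.43252371,  0.56032632,  0.43174445,  0.55906563]), 'force': array([ 0.50262321, -0.61090178, -0.51256026]), 'ft_torque': array([-0.03118558,  0.00609306, -0.03158969]), 'grip_width': 85.83430853510143}
top [[436.718157     0.         280.04614473]
 [  0.         436.718157   199.95399953]
 [  0.           0.           1.        ]] [[ 2.29009093e-02 -9.99267507e-01 -3.06593802e-02 -6.64809460e+01]
 [-9.85313820e-01 -1.73692716e-02 -1.69867548e-01  6.32431064e+02]
 [ 1.69210590e-01  3.40992324e-02 -9.84989857e-01  1.02565295e+03]
 [ 0.00000000e+00  0.00000000e+00  0.00000000e+00  1.00000000e+00]]
side [[484.47300771   0.         280.85366145]
 [  0.         484.47300771 202.51130126]
 [  0.           0.           1.        ]] [[ 8.21031363e-01 -5.70882914e-01 -4.45819859e-04 -5.36755560e+02]
 [-4.11045523e-01 -5.90614420e-01 -6.94417875e-01  2.25586212e+02]
 [ 3.96167992e-01  5.70322107e-01 -7.19571829e-01  9.57112972e+02]
 [ 0.00000000e+00  0.00000000e+00  0.00000000e+00  1.00000000e+00]]
```

View pics/top0.png

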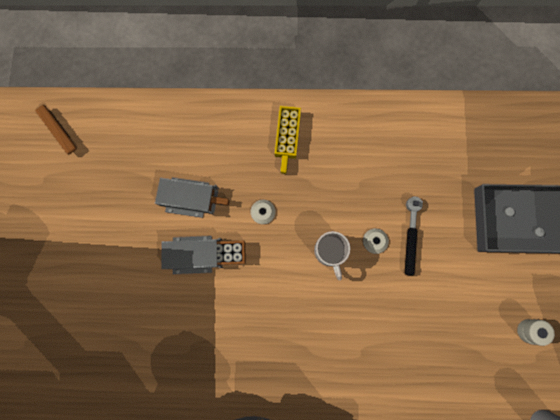

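View pics/side0.png

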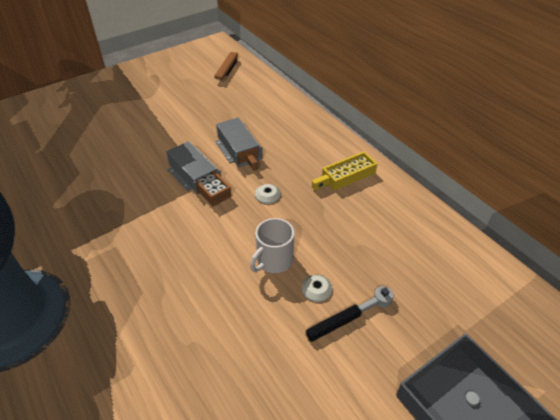

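```bash
cat > h.py <<'E'
import numpy as np,cv2
from bench import sense,capture
def ray(c,u,v,z):
    K=c["K"];T=c["world_to_cam"];R=T[:3,:3];t=T[:3,3]
    o=-R.T@t;d=R.T@np.linalg.inv(K)@np.array([u,v,1.])
    return o+d*(z-o[2])/d[2]
def proj(c,p):
    q=c["world_to_cam"]@np.append(np.array(p,float),1);q=c["K"]@q[:3];return q[:2]/q[2]
def crop(c,x0,y0,w,h,s,name):
    cv2.imwrite(name,cv2.resize(c["image"][y0:y0+h,x0:x0+w],None,fx=s,fy=s,interpolation=cv2.INTER_CUBIC))
E
python3 - <<'E'
from h import *
a=cv2.imread("pics/top0.png");b=cv2.imread("pics/side0.png")
crop({"image":a},150,170,130,110,6,"pics/c1.png")
crop({"image":b},155,105,130,110,6,"pics/c2.png")
E
```

```text
(no output)
```

View pics/c1.png

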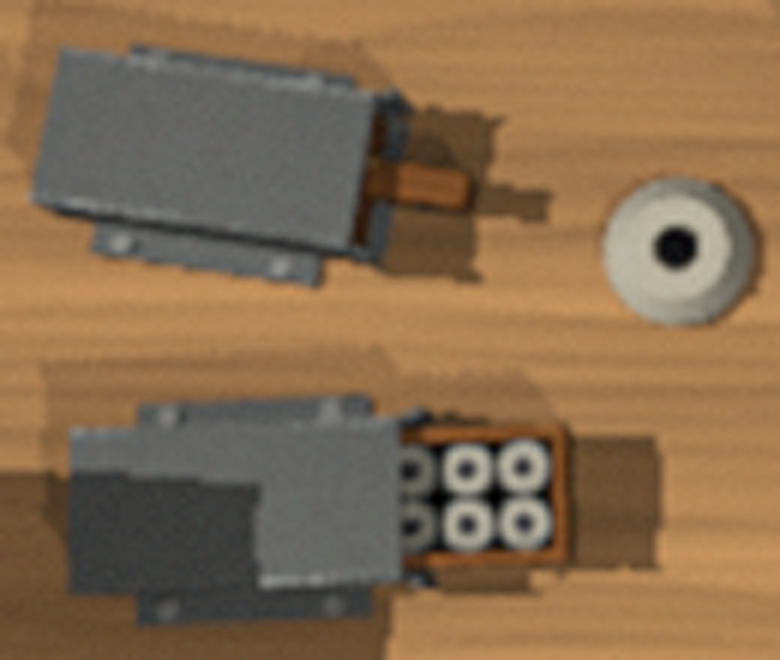

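View pics/c2.png

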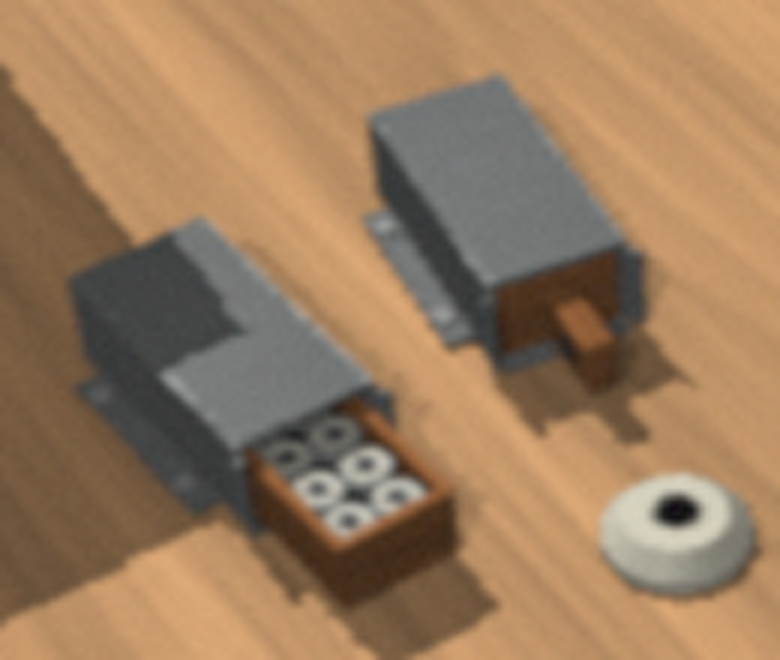

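```bash
python3 - <<'E'
from h import *
from scipy.spatial.transform import Rotation as R
s=sense();M=R.from_quat(s["tool_rot"]).as_matrix();print(M.round(3))
c=capture("top");P=lambda u,v,z:ray(c,150+u/6-.4,170+v/6-.4,z)[:2].round(1)
for n,l,z in(("sleeveA TL BL TR BR",[(70,430),(72,592),(402,418),(405,580)],46),("trayA rim",[(570,428),(572,562)],37),("sleeveB",[(63,48),(35,202),(378,93),(357,250)],46),("tongueB tip",[(472,188)],33),("washer2",[(677,248)],16)):
    print(n,[P(u,v,z).tolist() for u,v in l])
print("mug rim",ray(c,332,249,88),"w1",ray(c,376,241,16),"ratchet",ray(c,416,202,20),ray(c,410,272,15),'yellow',ray(c,286,170,20),ray(c,288,107,20))
# side-view check: plain end bottom/ top corners
d=capture("side");Q=lambda u,v,z:ray(d,155+u/6-.4,105+v/6-.4,z)[:2].round(1)
print("side tray rim",Q(345,548,37),Q(455,488,37),"sleeve mouth top",Q(235,450,46),Q(372,385,46), "back",Q(75,280,46),Q(205,220,46))
E
```

```text
[[-0.001 -0.967  0.253]
 [-0.002  0.253  0.967]
 [-1.     0.    -0.002]]
sleeveA TL BL TR BR [[526.3, 237.4], [460.6, 232.0], [534.0, 100.5], [468.4, 96.1]]
trayA rim [[532.0, 32.3], [477.4, 29.4]]
sleeveB [[686.9, 251.6], [620.9, 258.7], [669.8, 117.1], [603.2, 122.5]]
tongueB tip [[632.3, 77.8]]
washer2 [[610.8, -8.1]]
mug rim [ 513.6048968  -178.86559331   88.        ] w1 [ 540.19906605 -294.58223703   16.        ] ratchet [ 640.14582766 -395.40841483   20.        ] [ 465.62597566 -376.97982191   15.        ] yellow [717.89861802 -66.04171611  20.        ] [888.9022865  -67.80564759  20.        ]
side tray rim [478.9  31.3] [531.5  35.9] sleeve mouth top [466.2  96.6] [530.4  99.2] back [459.6 229.5] [523.7 234.1]
```

Candidates: the tray in the near sleeve has its plain end out at top-view pixel (244,252), with bearings showing and no tongue, so it is tray_a. The tray in the far sleeve at (228,200) shows only its tongue, so it is tray_b. The yellow tray at (287,135) is excluded by the task. The crops confirm this. The mug is at (333,249), washer_2 at (263,211), washer_1 at (376,241) and the ratchet at (413,235).

```bash
cat >> h.py <<'E'
from scipy.spatial.transform import Rotation as Rn
def go(x,y,z,yaw):
    s=sense();M=Rn.from_quat(s["tool_rot"]).as_matrix()
    d=M.T@(np.array([x,y,z])-s["tcp_pos"])/10
    cur=np.degrees(np.arctan2(M[1,2],M[0,2]))
    print("t",round(s["time"],2),"tcp",s["tcp_pos"].round(1),"yaw",cur.round(2),"tilt",np.degrees(np.arccos(-M[2,0])).round(2),"q",s["q"].round(2),"grip",round(s["grip_width"],1),"F",s["force"].round(1))
    print("dx dy dz",d.round(2),"turn",round((cur-yaw+180)%360-180,1))
E
python3 -c "
from h import *
go(502.5,60,100,3.15)"
```

```text
t 0.2 tcp [145.3 555.9 230.7] yaw 75.34 tilt 0.07 q [1.2  0.38 0.08 1.27 0.   1.46] grip 85.3 F [ 0.5 -0.1  0.5]
dx dy dz [ 13.11 -47.11 -38.92] turn 72.2
```

```bash
python3 -m inch '[{"dx":3,"dy":-47.1,"dz":-38.9,"turn":72.2,"gripper":88},{"dx":3,"dy":-47.1,"dz":-38.9,"turn":72.2},{"dx":3,"dy":-47.1,"dz":-38.9,"turn":72.2},{"dx":3,"dy":-47.1,"dz":-38.9,"turn":72.2},{"dx":3,"dy":-47.1,"dz":-38.9,"turn":72.2},{"dx":3,"dy":-47.1,"dz":-38.9,"turn":72.2},{"dx":3,"dy":-47.1,"dz":-38.9,"turn":72.2},{"dx":3,"dy":-47.1,"dz":-38.9,"turn":72.2},{"dx":3,"dy":-47.1,"dz":-38.9,"turn":72.2},{"dx":3,"dy":-47.1,"dz":-38.9,"turn":72.2},{"dx":3,"dy":-47.1,"dz":-38.9,"turn":72.2},{"dx":3,"dy":-47.1,"dz":-38.9,"turn":72.2}]'
python3 -c "
from h import *
go(502.5,60,100,3.15)"
```

```text
t 0.2 tcp [145.3 555.9 230.7] yaw 75.34 tilt 0.07 q [1.2  0.38 0.08 1.27 0.   1.46] grip 85.3 F [ 0.5 -0.1  0.5]
dx dy dz [ 13.11 -47.11 -38.92] turn 72.2validation failed for argument at $[1]...
```

```bash
python3 -m inch '[{"dx":3,"dy":-47.1,"dz":-38.9,"turn":72.2,"gripper":88},{"dx":3,"dy":-47.1,"dz":-38.9,"turn":72.2,"gripper":88},{"dx":3,"dy":-47.1,"dz":-38.9,"turn":72.2,"gripper":88},{"dx":3,"dy":-47.1,"dz":-38.9,"turn":72.2,"gripper":88},{"dx":3,"dy":-47.1,"dz":-38.9,"turn":72.2,"gripper":88},{"dx":3,"dy":-47.1,"dz":-38.9,"turn":72.2,"gripper":88},{"dx":3,"dy":-47.1,"dz":-38.9,"turn":72.2,"gripper":88},{"dx":3,"dy":-47.1,"dz":-38.9,"turn":72.2,"gripper":88},{"dx":3,"dy":-47.1,"dz":-38.9,"turn":72.2,"gripper":88},{"dx":3,"dy":-47.1,"dz":-38.9,"turn":72.2,"gripper":88},{"dx":3,"dy":-47.1,"dz":-38.9,"turn":72.2,"gripper":88},{"dx":3,"dy":-47.1,"dz":-38.9,"turn":72.2,"gripper":88}]'
python3 -c "
from h import *
go(502.5,60,100,3.15)"
```

```text
time: 1.4
tcp_pos: [496.8, 68.3, 201.8]
tool_rot: [-0.019, 0.707, 0.019, 0.707]
force: [0.7, 1.1, -0.2]
grip_width: 74.8
t 1.4 tcp [496.8  68.3 201.8] yaw 3.13 tilt 0.02 q [ 0.01  0.24 -0.19  1.14  0.    1.53] grip 74.8 F [ 0.7  1.1 -0.2]
dx dy dz [10.18 -0.86  0.53] turn -0.0
```

```bash
python3 -m inch '[{"dx":1,"dy":0,"dz":0,"turn":0,"gripper":88},{"dx":2,"dy":0,"dz":0,"turn":0,"gripper":88},{"dx":2,"dy":0,"dz":0,"turn":0,"gripper":88},{"dx":2,"dy":0,"dz":0,"turn":0,"gripper":88}]'
python3 - <<'E'
from h import *
go(502.5,60,4,3.15)
c=capture("top");cv2.imwrite("pics/top1.png",cv2.resize(c["image"][120:330,100:380],None,fx=2.8,fy=2.8))
E
```

```text
time: 1.8
tcp_pos: [494.6, 71.4, 181.5]
tool_rot: [-0.02, 0.707, 0.02, 0.706]
force: [-0.3, 0.4, -0.0]
grip_width: 75.2
t 1.8 tcp [494.6  71.4 181.5] yaw 3.26 tilt 0.1 q [ 0.02  0.25 -0.23  1.09  0.    1.53] grip 75.2 F [-0.3  0.4 -0. ]
dx dy dz [17.75 -1.18  0.75] turn 0.1
```

View pics/top1.png

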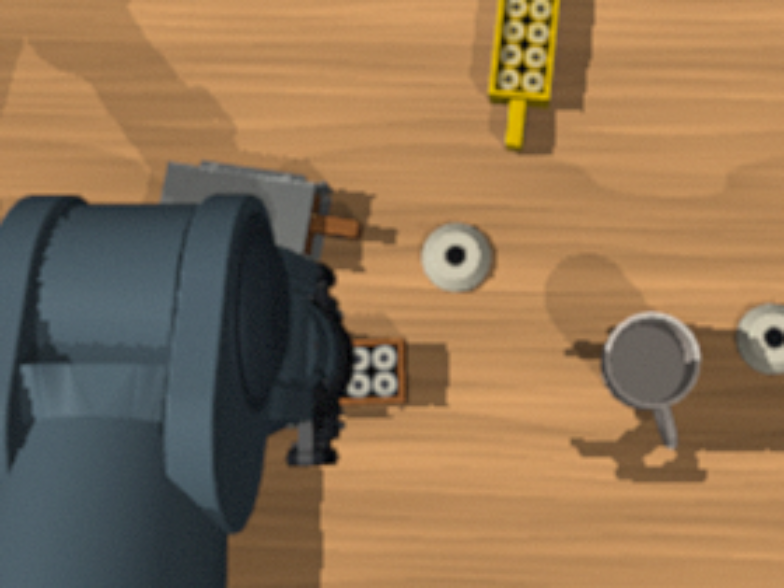

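```bash
python3 -m inch '[{"dx":4,"dy":-1.2,"dz":0.8,"turn":0,"gripper":88},{"dx":8,"dy":-1.2,"dz":0.8,"turn":0,"gripper":88},{"dx":10,"dy":-1.2,"dz":0.8,"turn":0,"gripper":88},{"dx":10,"dy":-1.2,"dz":0.8,"turn":0,"gripper":88},{"dx":10,"dy":-1.2,"dz":0.8,"turn":0,"gripper":88}]'
python3 - <<'E'
from h import *
go(502.5,60,4,3.15)
c=capture("side");cv2.imwrite("pics/side1.png",cv2.resize(c["image"][80:280,100:360],None,fx=3,fy=3))
E
```

```text
time: 2.35
tcp_pos: [504.6, 59.4, 82.7]
tool_rot: [-0.02, 0.707, 0.02, 0.707]
force: [0.1, 0.2, -0.2]
grip_width: 75.3
t 2.35 tcp [504.6  59.4  82.7] yaw 3.22 tilt 0.02 q [-0.01  0.34 -0.38  0.85  0.    1.51] grip 75.3 F [ 0.1  0.2 -0.2]
dx dy dz [ 7.87  0.07 -0.21] turn 0.1
```

View pics/side1.png

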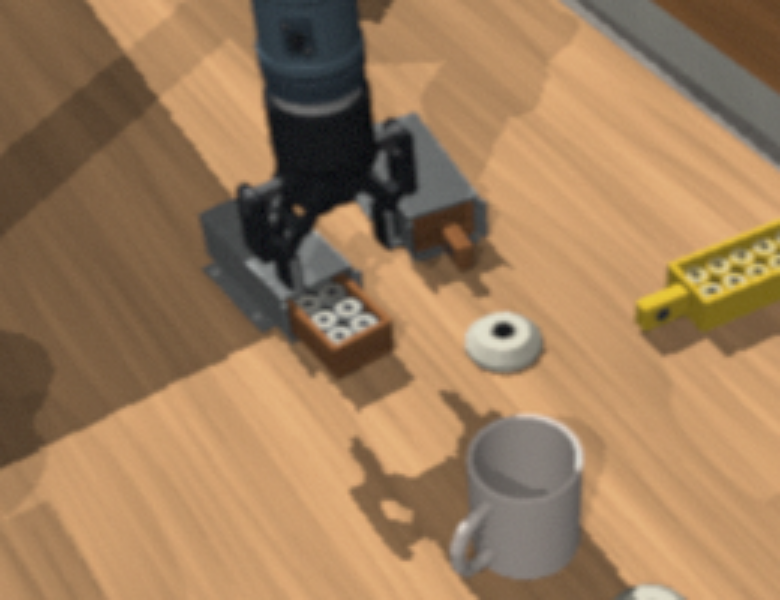

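```bash
python3 -m inch '[{"dx":2,"dy":0,"dz":-0.2,"turn":0,"gripper":88},{"dx":4,"dy":0,"dz":-0.2,"turn":0,"gripper":88},{"dx":5.5,"dy":0,"dz":-0.2,"turn":0,"gripper":88},{"dx":6.5,"dy":0,"dz":-0.2,"turn":0,"gripper":88},{"dx":7.3,"dy":0,"dz":-0.2,"turn":0,"gripper":88},{"dx":7.6,"dy":0,"dz":-0.2,"turn":0,"gripper":88},{"dx":7.6,"dy":0,"dz":-0.2,"turn":0,"gripper":88},{"dx":7.6,"dy":0,"dz":-0.2,"turn":0,"gripper":88}]'
python3 - <<'E'
from h import *
go(502.5,60,4,3.15)
c=capture("side");cv2.imwrite("pics/side2.png",cv2.resize(c["image"][100:240,130:310],None,fx=4,fy=4))
E
```

```text
time: 3.2
tcp_pos: [503.2, 58.6, 6.5]
tool_rot: [-0.019, 0.706, 0.019, 0.707]
force: [-0.6, 0.0, -0.3]
grip_width: 75.4
t 3.2 tcp [503.2  58.6   6.5] yaw 3.15 tilt 0.06 q [-0.01  0.43 -0.47  0.66  0.    1.51] grip 75.4 F [-0.6  0.  -0.3]
dx dy dz [ 0.25  0.14 -0.06] turn -0.0
```

View pics/side2.png

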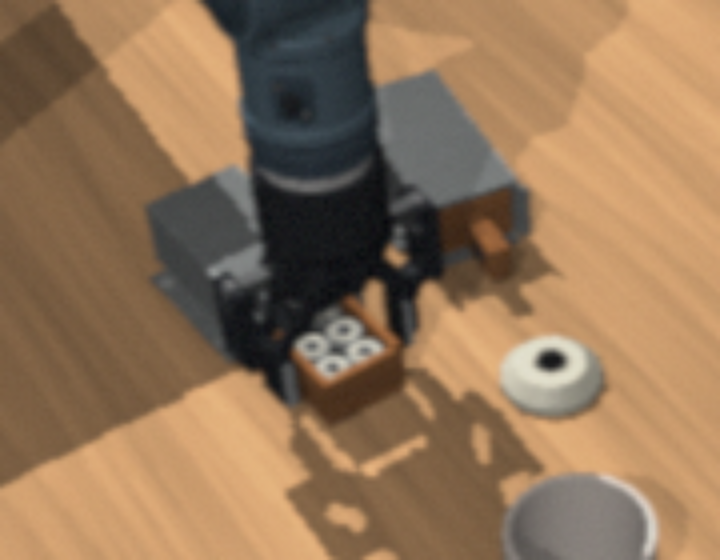

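```bash
python3 -m inch '[{"dx":0.1,"dy":0,"dz":0,"turn":0,"gripper":88},{"dx":0.2,"dy":0,"dz":0,"turn":0,"gripper":70},{"dx":0.2,"dy":0,"dz":0,"turn":0,"gripper":50},{"dx":0.2,"dy":0,"dz":0,"turn":0,"gripper":50},{"dx":0.2,"dy":0,"dz":0,"turn":0,"gripper":50},{"dx":0.2,"dy":0,"dz":0,"turn":0,"gripper":50}]' 50
python3 -c "
from h import *
go(502.5,60,4,3.15)"
```

```text
time: 3.85
tcp_pos: [502.8, 58.6, 4.1]
tool_rot: [-0.019, 0.707, 0.019, 0.707]
force: [-0.7, -0.9, 3.4]
grip_width: 55.1
t 3.85 tcp [502.8  58.6   4.1] yaw 3.14 tilt 0.02 q [-0.01  0.43 -0.48  0.66  0.    1.51] grip 55.1 F [-0.7 -0.9  3.4]
dx dy dz [ 0.01  0.14 -0.02] turn -0.0
```

```bash
python3 -m inch '[{"dx":0,"dy":-0.3,"dz":0,"turn":0,"gripper":50},{"dx":0,"dy":-0.8,"dz":0,"turn":0,"gripper":50},{"dx":0,"dy":-1.5,"dz":0,"turn":0,"gripper":50},{"dx":0,"dy":-2.2,"dz":0,"turn":0,"gripper":50},{"dx":0,"dy":-3,"dz":0,"turn":0,"gripper":50},{"dx":0,"dy":-3.8,"dz":0,"turn":0,"gripper":50},{"dx":0,"dy":-4.6,"dz":0,"turn":0,"gripper":50},{"dx":0,"dy":-5,"dz":0,"turn":0,"gripper":50},{"dx":0,"dy":-5,"dz":0,"turn":0,"gripper":50}]'
python3 - <<'E'
from h import *
go(502.5,60,4,3.15)
c=capture("side");cv2.imwrite("pics/side3.png",cv2.resize(c["image"][100:260,130:310],None,fx=3.7,fy=3.7))
E
```

```text
time: 4.75
tcp_pos: [505.3, 7.0, 3.8]
tool_rot: [-0.02, 0.707, 0.018, 0.707]
force: [-1.2, -2.4, 1.7]
grip_width: 55.2
t 4.75 tcp [505.3   7.    3.8] yaw 3.06 tilt 0.13 q [-0.11  0.43 -0.48  0.66 -0.    1.41] grip 55.2 F [-1.2 -2.4  1.7]
dx dy dz [-0.03  5.3   0.01] turn -0.1
```

View pics/side3.png

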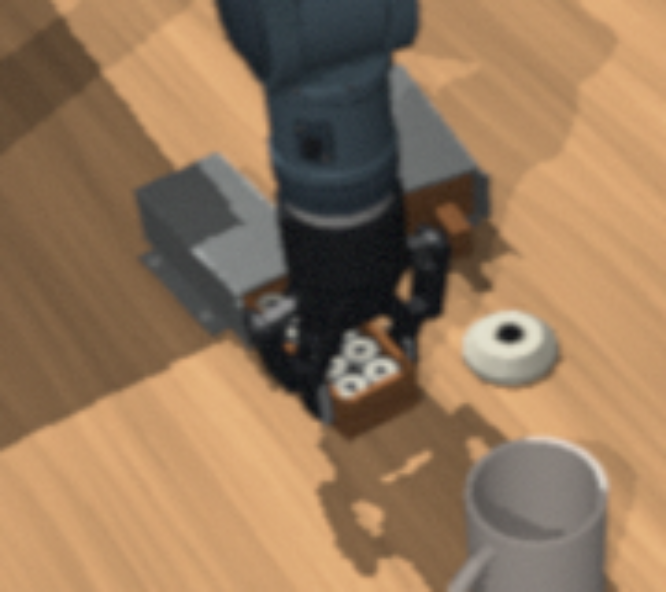

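```bash
python3 -m inch '[{"dx":0,"dy":-0.4,"dz":0,"turn":0,"gripper":50},{"dx":0,"dy":-1,"dz":0,"turn":0,"gripper":50},{"dx":0,"dy":-1.8,"dz":0,"turn":0,"gripper":50},{"dx":0,"dy":-2.6,"dz":0,"turn":0,"gripper":50},{"dx":0,"dy":-3.4,"dz":0,"turn":0,"gripper":50},{"dx":0,"dy":-4.2,"dz":0,"turn":0,"gripper":50},{"dx":0,"dy":-5,"dz":0,"turn":0,"gripper":50},{"dx":0,"dy":-5.8,"dz":0,"turn":0,"gripper":50},{"dx":0,"dy":-6.6,"dz":0,"turn":0,"gripper":50},{"dx":0,"dy":-7.4,"dz":0,"turn":0,"gripper":50},{"dx":0,"dy":-7.7,"dz":0,"turn":0,"gripper":50},{"dx":0,"dy":-7.7,"dz":0,"turn":0,"gripper":50}]'
python3 - <<'E'
from h import *
go(502.5,60,4,3.15)
c=capture("side");cv2.imwrite("pics/side4.png",cv2.resize(c["image"][100:260,130:310],None,fx=3.7,fy=3.7))
c=capture("top");cv2.imwrite("pics/top4.png",cv2.resize(c["image"][120:330,100:380],None,fx=2.8,fy=2.8))
E
```

```text
time: 6.0
tcp_pos: [509.7, -68.7, 3.9]
tool_rot: [-0.019, 0.707, 0.019, 0.707]
force: [-0.1, 0.7, -3.8]
grip_width: 55.3
t 6.0 tcp [509.7 -68.7   3.9] yaw 3.1 tilt 0.02 q [-0.26  0.45 -0.45  0.67  0.    1.26] grip 55.3 F [-0.1  0.7 -3.8]
dx dy dz [-1.000e-02  1.289e+01 -2.000e-02] turn -0.0
```

View pics/side4.png

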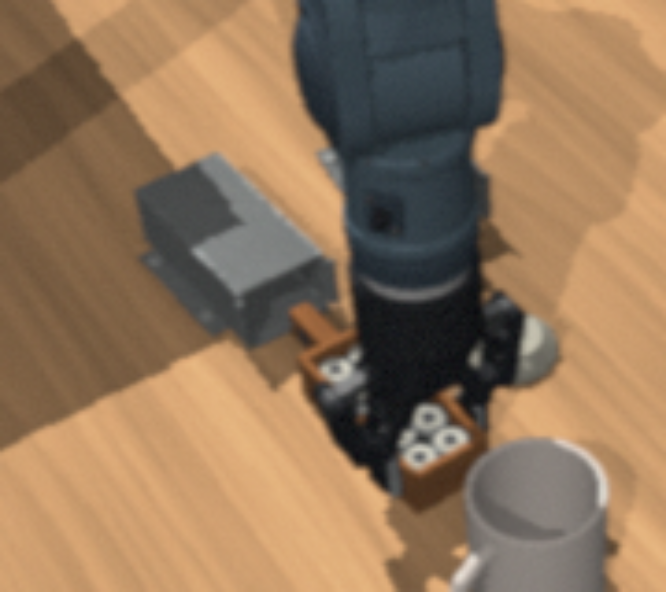

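View pics/top4.png

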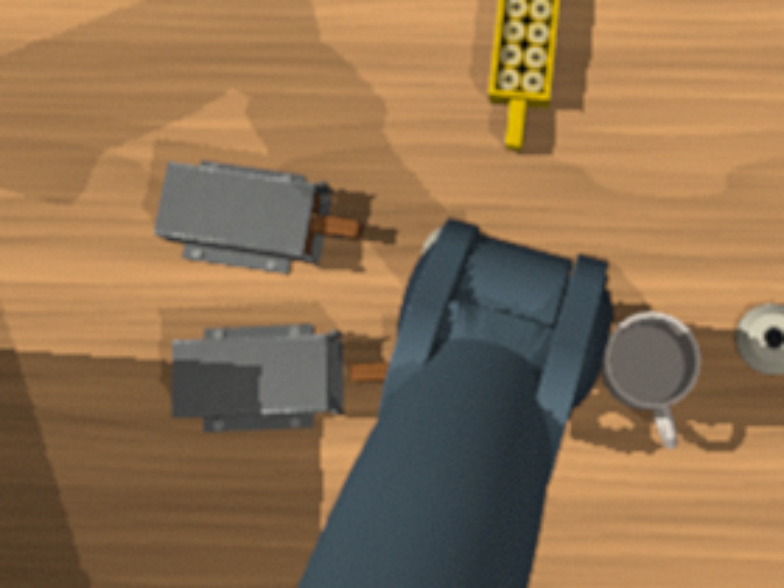

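```bash
python3 -m inch '[{"dx":0.2,"dy":0,"dz":0,"turn":0,"gripper":50},{"dx":0.2,"dy":0,"dz":0,"turn":0,"gripper":65},{"dx":0.2,"dy":0,"dz":0,"turn":0,"gripper":88},{"dx":0.1,"dy":0,"dz":0,"turn":0,"gripper":88},{"dx":0,"dy":0,"dz":0,"turn":0,"gripper":88},{"dx":0,"dy":1,"dz":0,"turn":0,"gripper":88},{"dx":0,"dy":2,"dz":0,"turn":0,"gripper":88},{"dx":0,"dy":3,"dz":0,"turn":0,"gripper":88},{"dx":0,"dy":4,"dz":0,"turn":0,"gripper":88},{"dx":0,"dy":5,"dz":0,"turn":0,"gripper":88},{"dx":0,"dy":5,"dz":0,"turn":0,"gripper":88},{"dx":0,"dy":5,"dz":0,"turn":0,"gripper":88}]'
python3 - <<'E'
from h import *
go(507,-18,4,3.15)
c=capture("side");cv2.imwrite("pics/side5.png",cv2.resize(c["image"][100:260,130:310],None,fx=3.7,fy=3.7))
E
```

```text
time: 7.3
tcp_pos: [506.8, -18.0, 3.8]
tool_rot: [-0.02, 0.707, 0.02, 0.707]
force: [-0.2, -1.2, 0.0]
grip_width: 75.2
t 7.3 tcp [506.8 -18.    3.8] yaw 3.19 tilt 0.01 q [-0.16  0.44 -0.47  0.66 -0.    1.35] grip 75.2 F [-0.2 -1.2  0. ]
dx dy dz [-0.02 -0.    0.02] turn 0.0
```

View pics/side5.png

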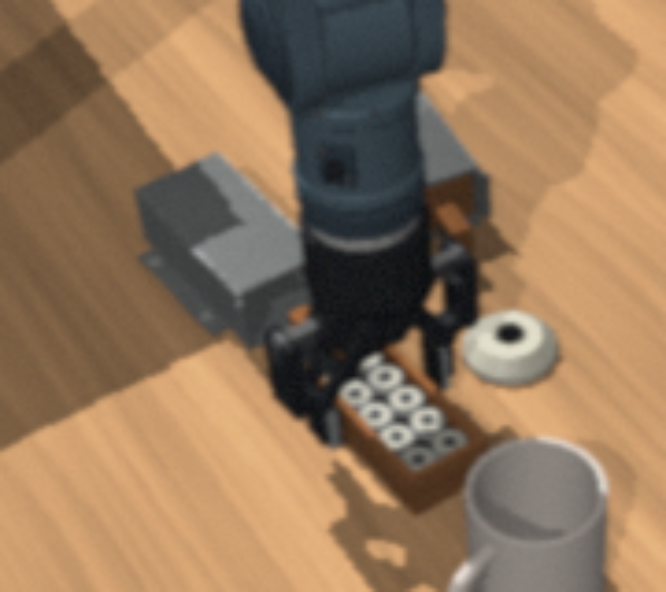

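```bash
python3 - <<'E'
from h import *
c=capture("side")
for u,v in((415,483),(488,433),(340,400),(378,342)): print(ray(c,130+u/3.7-.4,100+v/3.7-.4,34).round(1))
E
```

```text
[481.7 -96.4  34. ]
[539.5 -87.6  34. ]
[479.1 -11.7  34. ]
[524.8  18.9  34. ]
```

```bash
python3 -m inch '[{"dx":0,"dy":0,"dz":0,"turn":0,"gripper":70},{"dx":0,"dy":0,"dz":0,"turn":0,"gripper":50},{"dx":0,"dy":0,"dz":0,"turn":0,"gripper":50},{"dx":0,"dy":0,"dz":0,"turn":0,"gripper":50},{"dx":0,"dy":0,"dz":0,"turn":0,"gripper":50},{"dx":-1,"dy":0,"dz":0,"turn":0,"gripper":50},{"dx":-3,"dy":0,"dz":0,"turn":0,"gripper":50},{"dx":-5.5,"dy":0,"dz":0,"turn":0,"gripper":50},{"dx":-8,"dy":0,"dz":0,"turn":0,"gripper":50},{"dx":-10.5,"dy":0,"dz":0,"turn":0,"gripper":50},{"dx":-12,"dy":0,"dz":0,"turn":0,"gripper":50},{"dx":-12,"dy":0,"dz":0,"turn":0,"gripper":50}]' 70
python3 - <<'E'
from h import *
go(507,-18,130,3.15)
c=capture("side");cv2.imwrite("pics/side6.png",cv2.resize(c["image"][50:260,130:380],None,fx=2.8,fy=2.8))
E
```

```text
time: 8.6
tcp_pos: [508.1, -18.3, 125.8]
tool_rot: [-0.02, 0.706, 0.019, 0.708]
force: [2.0, -0.2, -3.3]
grip_width: 54.8
t 8.6 tcp [508.1 -18.3 125.8] yaw 3.16 tilt 0.19 q [-0.16  0.3  -0.31  0.96  0.    1.35] grip 54.8 F [ 2.  -0.2 -3.3]
dx dy dz [-0.42  0.04 -0.1 ] turn 0.0
```

View pics/side6.png

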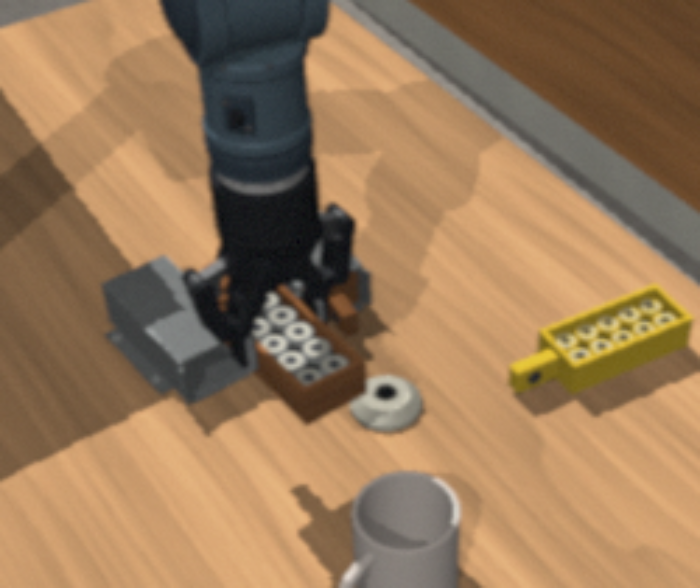

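```bash
python3 -m inch '[{"dx":0,"dy":0,"dz":0,"turn":-3,"gripper":50},{"dx":0,"dy":0,"dz":0,"turn":-10,"gripper":50},{"dx":0,"dy":0,"dz":0,"turn":-18,"gripper":50},{"dx":0,"dy":0,"dz":0,"turn":-26,"gripper":50},{"dx":0,"dy":0,"dz":0,"turn":-34,"gripper":50},{"dx":0,"dy":0,"dz":0,"turn":-42,"gripper":50},{"dx":0,"dy":0,"dz":0,"turn":-50,"gripper":50},{"dx":0,"dy":0,"dz":0,"turn":-58,"gripper":50},{"dx":0,"dy":0,"dz":0,"turn":-66,"gripper":50},{"dx":0,"dy":0,"dz":0,"turn":-74,"gripper":50},{"dx":0,"dy":0,"dz":0,"turn":-82,"gripper":50},{"dx":0,"dy":0,"dz":0,"turn":-90,"gripper":50}]'
python3 -m inch '[{"dx":0,"dy":0,"dz":0,"turn":-8,"gripper":50},{"dx":0,"dy":0,"dz":0,"turn":-16,"gripper":50},{"dx":0,"dy":0,"dz":0,"turn":-24,"gripper":50},{"dx":0,"dy":0,"dz":0,"turn":-32,"gripper":50},{"dx":0,"dy":0,"dz":0,"turn":-40,"gripper":50},{"dx":0,"dy":0,"dz":0,"turn":-48,"gripper":50},{"dx":0,"dy":0,"dz":0,"turn":-56,"gripper":50},{"dx":0,"dy":0,"dz":0,"turn":-64,"gripper":50},{"dx":0,"dy":0,"dz":0,"turn":-72,"gripper":50},{"dx":0,"dy":0,"dz":0,"turn":-80,"gripper":50},{"dx":0,"dy":0,"dz":0,"turn":-86,"gripper":50},{"dx":0,"dy":0,"dz":0,"turn":-90,"gripper":50}]'
python3 -m inch '[{"dx":0,"dy":0,"dz":0,"turn":0,"gripper":50},{"dx":0,"dy":0,"dz":0,"turn":0,"gripper":50}]'
python3 - <<'E'
from h import *
go(506,-18,130,183.15)
c=capture("side");cv2.imwrite("pics/side7.png",cv2.resize(c["image"][50:260,130:380],None,fx=2.8,fy=2.8))
c=capture("top");cv2.imwrite("pics/top7.png",cv2.resize(c["image"][120:330,100:380],None,fx=2.8,fy=2.8))
E
```

```text
time: 9.85
tcp_pos: [505.1, -18.0, 121.8]
tool_rot: [-0.514, 0.485, 0.516, 0.484]
force: [-0.3, -0.4, -3.7]
grip_width: 54.7
time: 11.05
tcp_pos: [505.1, -18.0, 121.8]
tool_rot: [-0.705, -0.021, 0.708, -0.02]
force: [-0.4, 0.4, -4.7]
grip_width: 54.8
time: 11.25
tcp_pos: [505.7, -18.1, 122.6]
tool_rot: [-0.706, -0.019, 0.708, -0.019]
force: [-0.8, 0.1, -3.2]
grip_width: 54.8
t 11.25 tcp [505.7 -18.1 122.6] yaw -176.94 tilt 0.15 q [-0.16  0.3  -0.32  0.95  0.   -1.79] grip 54.8 F [-0.8  0.1 -3.2]
dx dy dz [-0.74 -0.01 -0.03] turn -0.1
```

View pics/side7.png

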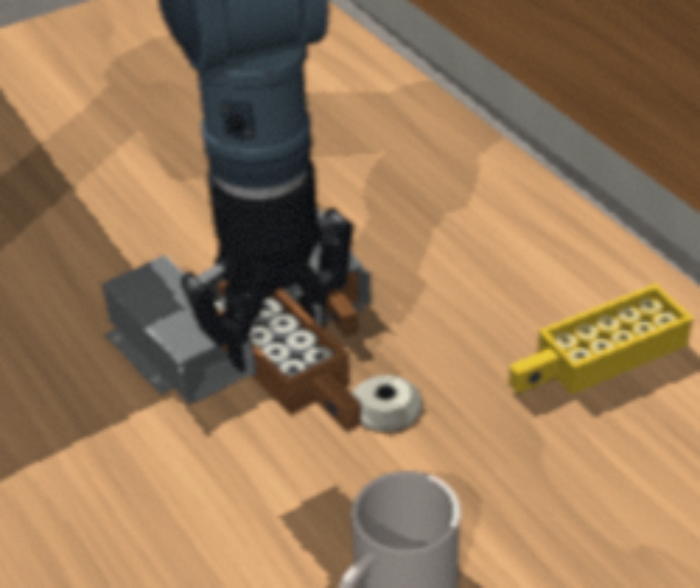

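View pics/top7.png

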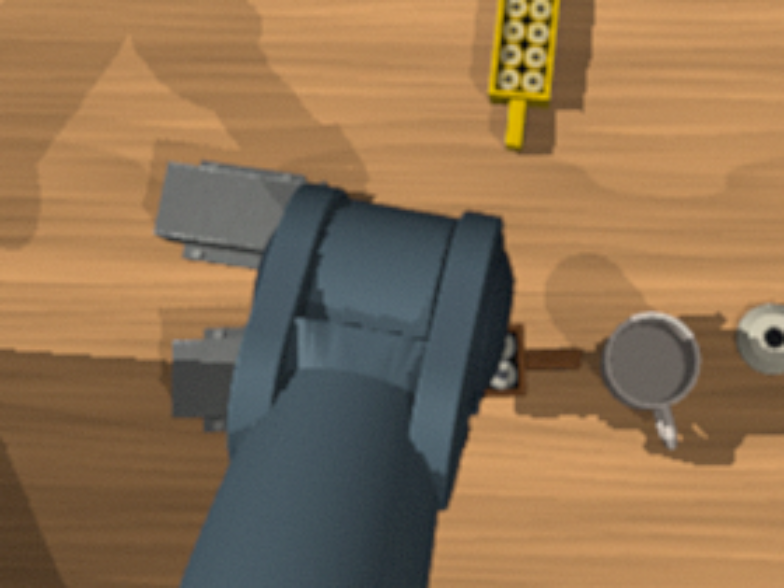

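```bash
python3 - <<'E'
from h import *
go(506,-8,12,183.15)
c=capture("top")
img=cv2.imread("pics/top7.png")
for z,u,v in((153,524,325),(153,524,393),(149,582,351),(149,582,369)): print(z,ray(c,100+u/2.8-.3,120+v/2.8-.3,z).round(1))
E
```

```text
t 11.35 tcp [506.2 -18.2 123.1] yaw -176.91 tilt 0.08 q [-0.16  0.3  -0.32  0.95  0.   -1.79] grip 54.8 F [-0.4 -0.4 -3.9]
dx dy dz [11.11 -1.02 -0.05] turn -0.1
153 [536.6 -73.9 153. ]
153 [483.5 -75.  153. ]
149 [ 517.4 -119.9  149. ]
149 [ 503.3 -120.1  149. ]
```

```bash
python3 -m inch '[{"dx":1,"dy":-1,"dz":0,"turn":0,"gripper":50},{"dx":3,"dy":-1,"dz":0,"turn":0,"gripper":50},{"dx":5,"dy":-1,"dz":0,"turn":0,"gripper":50},{"dx":7,"dy":-1,"dz":0,"turn":0,"gripper":50},{"dx":9,"dy":-1,"dz":0,"turn":0,"gripper":50},{"dx":10.5,"dy":-1,"dz":0,"turn":0,"gripper":50},{"dx":11.1,"dy":-1,"dz":0,"turn":0,"gripper":50},{"dx":11.1,"dy":-1,"dz":0,"turn":0,"gripper":50},{"dx":11.1,"dy":-1,"dz":0,"turn":0,"gripper":50}]'
python3 - <<'E'
from h import *
go(506,-8,10,183.15)
c=capture("side");cv2.imwrite("pics/side8.png",cv2.resize(c["image"][100:240,130:310],None,fx=4,fy=4))
c=capture("top");cv2.imwrite("pics/top8.png",cv2.resize(c["image"][160:300,140:300],None,fx=4.2,fy=4.2))
E
```

```text
time: 12.3
tcp_pos: [506.7, -8.1, 13.2]
tool_rot: [0.707, 0.019, -0.707, 0.019]
force: [0.3, -1.3, -3.9]
grip_width: 55.0
t 12.3 tcp [506.7  -8.1  13.2] yaw -176.85 tilt 0.04 q [-0.14  0.42 -0.47  0.68  0.   -1.77] grip 55.0 F [ 0.3 -1.3 -3.9]
dx dy dz [ 0.32 -0.01  0.07] turn 0.0
```

View pics/side8.png

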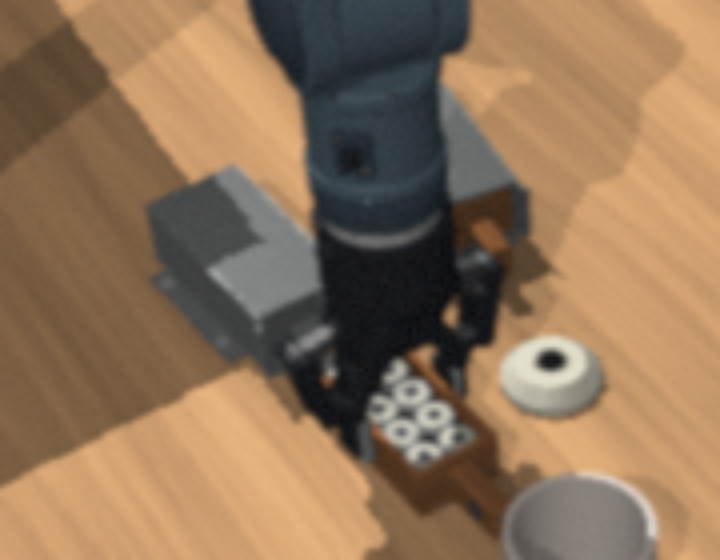

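View pics/top8.png

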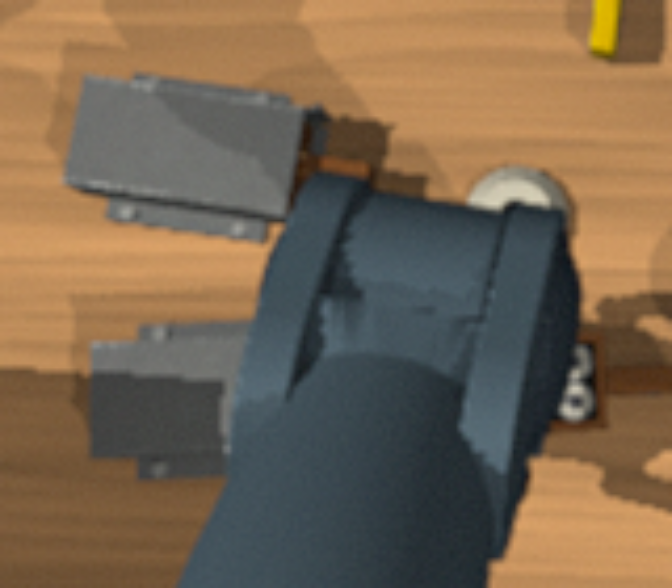

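```bash
python3 -m inch '[{"dx":0.3,"dy":0,"dz":0.05,"turn":0,"gripper":50},{"dx":0.35,"dy":-0.6,"dz":0.05,"turn":0,"gripper":50},{"dx":0.35,"dy":-1.2,"dz":0.05,"turn":0,"gripper":50},{"dx":0.35,"dy":-1.8,"dz":0.05,"turn":0,"gripper":50},{"dx":0.35,"dy":-2.4,"dz":0.05,"turn":0,"gripper":50},{"dx":0.35,"dy":-2.8,"dz":0.05,"turn":0,"gripper":50},{"dx":0.35,"dy":-3.2,"dz":0.05,"turn":0,"gripper":50},{"dx":0.35,"dy":-3.6,"dz":0.05,"turn":0,"gripper":50},{"dx":0.35,"dy":-4,"dz":0.05,"turn":0,"gripper":50},{"dx":0.35,"dy":-4.4,"dz":0.05,"turn":0,"gripper":50},{"dx":0.35,"dy":-4.4,"dz":0.05,"turn":0,"gripper":50}]'
python3 - <<'E'
from h import *
go(502.2,76,10,183.15);print(sense()["ft_torque"].round(2))
c=capture("side");cv2.imwrite("pics/side9.png",cv2.resize(c["image"][100:240,130:310],None,fx=4,fy=4))
E
```

```text
time: 13.5
tcp_pos: [503.3, 36.1, 9.4]
tool_rot: [-0.707, -0.02, 0.707, -0.02]
force: [-0.2, -0.5, -4.1]
grip_width: 54.9
t 13.5 tcp [503.3  36.1   9.4] yaw -176.82 tilt 0.01 q [-0.05  0.42 -0.48  0.67  0.   -1.68] grip 54.9 F [-0.2 -0.5 -4.1]
dx dy dz [-0.06 -3.99 -0.11] turn 0.0
[-0.01 -0.01  0.01]
```

View pics/side9.png

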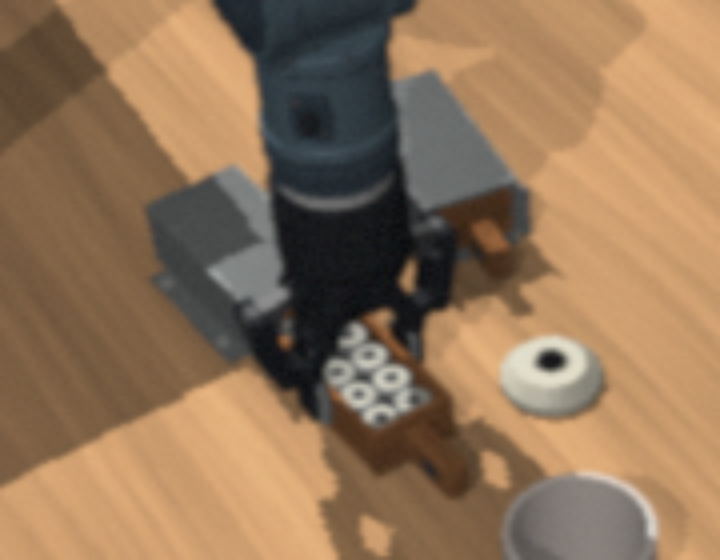

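```bash
python3 -m inch '[{"dx":0,"dy":-0.4,"dz":0,"turn":0,"gripper":50},{"dx":0,"dy":-0.8,"dz":0,"turn":0,"gripper":50},{"dx":0,"dy":-1.2,"dz":0,"turn":0,"gripper":50},{"dx":0,"dy":-1.6,"dz":0,"turn":0,"gripper":50},{"dx":0,"dy":-2,"dz":0,"turn":0,"gripper":50},{"dx":0,"dy":-2.4,"dz":0,"turn":0,"gripper":50},{"dx":0,"dy":-2.8,"dz":0,"turn":0,"gripper":50},{"dx":0,"dy":-3.2,"dz":0,"turn":0,"gripper":50},{"dx":0,"dy":-3.5,"dz":0,"turn":0,"gripper":50},{"dx":0,"dy":-3.7,"dz":0,"turn":0,"gripper":50},{"dx":0,"dy":-3.7,"dz":0,"turn":0,"gripper":50}]'
python3 - <<'E'
from h import *
go(502.2,76,10,183.15);print(sense()["ft_torque"].round(2))
c=capture("side");cv2.imwrite("pics/side10.png",cv2.resize(c["image"][100:240,130:310],None,fx=4,fy=4))
E
```

```text
time: 14.65
tcp_pos: [501.3, 72.8, 9.4]
tool_rot: [0.707, 0.02, -0.707, 0.019]
force: [0.1, 0.3, -4.0]
grip_width: 54.5
t 14.65 tcp [501.3  72.8   9.4] yaw -176.84 tilt 0.01 q [ 0.02  0.43 -0.47  0.67  0.   -1.61] grip 54.5 F [ 0.1  0.3 -4. ]
dx dy dz [-0.06 -0.32 -0.11] turn 0.0
[-0.04 -0.04  0.02]
```

View pics/side10.png

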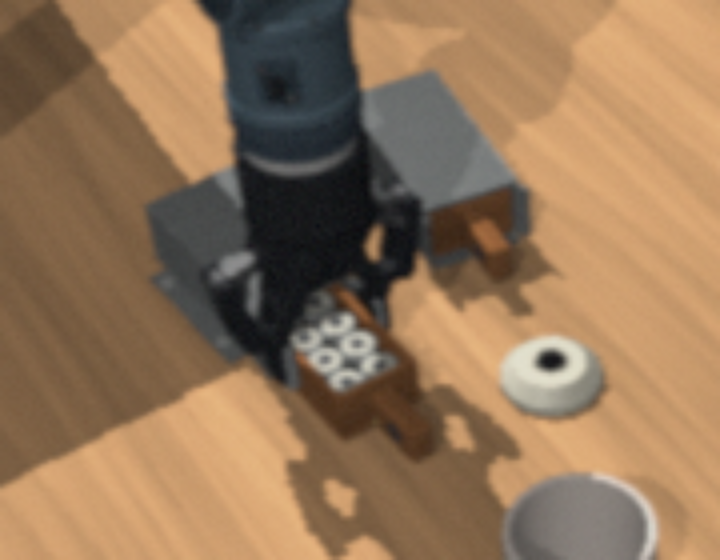

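```bash
python3 -m inch '[{"dx":0.1,"dy":0,"dz":0,"turn":0,"gripper":50},{"dx":0.25,"dy":0,"dz":0,"turn":0,"gripper":50},{"dx":0.25,"dy":0,"dz":0,"turn":0,"gripper":60},{"dx":0.25,"dy":0,"dz":0,"turn":0,"gripper":75},{"dx":0.3,"dy":0,"dz":0,"turn":0,"gripper":85},{"dx":0.3,"dy":0,"dz":0,"turn":0,"gripper":85},{"dx":0.3,"dy":0.8,"dz":0,"turn":0,"gripper":85},{"dx":0.3,"dy":1.8,"dz":0,"turn":0,"gripper":85},{"dx":0.3,"dy":2.8,"dz":0,"turn":0,"gripper":85},{"dx":0.4,"dy":3.8,"dz":0,"turn":0,"gripper":85},{"dx":0.5,"dy":4.3,"dz":0,"turn":0,"gripper":85},{"dx":0.5,"dy":4.3,"dz":0,"turn":0,"gripper":85}]'
python3 - <<'E'
from h import *
go(502.2,76,10,183.15);print(sense()["ft_torque"].round(2))
c=capture("side");cv2.imwrite("pics/side11.png",cv2.resize(c["image"][100:240,130:310],None,fx=4,fy=4))
E
```

```text
time: 15.9
tcp_pos: [503.7, 28.6, 4.2]
tool_rot: [-0.707, -0.019, 0.707, -0.019]
force: [-0.3, -0.0, 0.4]
grip_width: 72.7
t 15.9 tcp [503.7  28.6   4.2] yaw -176.95 tilt 0.01 q [-0.07  0.43 -0.48  0.66  0.   -1.69] grip 72.7 F [-0.3 -0.   0.4]
dx dy dz [-0.58 -4.74 -0.1 ] turn -0.1
[-0.06 -0.02  0.01]
```

View pics/side11.png

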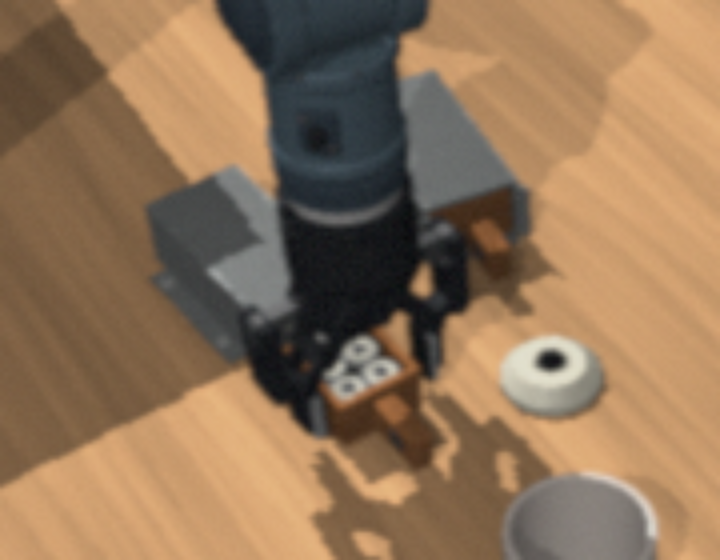

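```bash
python3 -m inch '[{"dx":0,"dy":0,"dz":0,"turn":0,"gripper":70},{"dx":0,"dy":0,"dz":0,"turn":0,"gripper":50},{"dx":0,"dy":0,"dz":0,"turn":0,"gripper":50},{"dx":0,"dy":0,"dz":0,"turn":0,"gripper":50},{"dx":-0.2,"dy":0,"dz":0,"turn":0,"gripper":50},{"dx":-0.4,"dy":0,"dz":0,"turn":0,"gripper":50},{"dx":-0.4,"dy":-0.4,"dz":0,"turn":0,"gripper":50},{"dx":-0.4,"dy":-0.8,"dz":0,"turn":0,"gripper":50},{"dx":-0.4,"dy":-1.2,"dz":0,"turn":0,"gripper":50},{"dx":-0.4,"dy":-1.2,"dz":0,"turn":0,"gripper":50}]' 50
python3 - <<'E'
from h import *
go(502.2,73,10,183.15);print(sense()["ft_torque"].round(2))
E
```

```text
time: 16.95
tcp_pos: [502.7, 42.3, 8.2]
tool_rot: [-0.707, -0.02, 0.707, -0.02]
force: [0.4, 0.3, -4.3]
grip_width: 55.2
t 16.95 tcp [502.7  42.3   8.2] yaw -176.8 tilt 0.04 q [-0.04  0.43 -0.48  0.67  0.   -1.67] grip 55.2 F [ 0.4  0.3 -4.3]
dx dy dz [-0.18 -3.07 -0.12] turn 0.0
[-0.18 -0.01  0.05]
```

```bash
python3 -m inch '[{"dx":0.05,"dy":-0.4,"dz":0,"turn":0,"gripper":50},{"dx":0.1,"dy":-0.8,"dz":0,"turn":0,"gripper":50},{"dx":0.1,"dy":-1.2,"dz":0,"turn":0,"gripper":50},{"dx":0.1,"dy":-1.6,"dz":0,"turn":0,"gripper":50},{"dx":0.1,"dy":-2,"dz":0,"turn":0,"gripper":50},{"dx":0.1,"dy":-2.4,"dz":0,"turn":0,"gripper":50},{"dx":0.1,"dy":-2.8,"dz":0,"turn":0,"gripper":50},{"dx":0.1,"dy":-3.1,"dz":0,"turn":0,"gripper":50},{"dx":0.1,"dy":-3.1,"dz":0,"turn":0,"gripper":50}]'
python3 - <<'E'
from h import *
go(502.2,73,10,183.15);print(sense()["ft_torque"].round(2))
c=capture("side");cv2.imwrite("pics/side12.png",cv2.resize(c["image"][100:240,130:310],None,fx=4,fy=4))
E
```

```text
time: 17.85
tcp_pos: [501.3, 72.9, 7.4]
tool_rot: [0.707, 0.02, -0.707, 0.02]
force: [0.5, -0.6, -4.0]
grip_width: 55.4
t 17.85 tcp [501.3  72.9   7.4] yaw -176.82 tilt 0.01 q [ 0.02  0.43 -0.47  0.67  0.   -1.61] grip 55.4 F [ 0.5 -0.6 -4. ]
dx dy dz [-0.26 -0.   -0.09] turn 0.0
[-0.16  0.07  0.01]
```

View pics/side12.png

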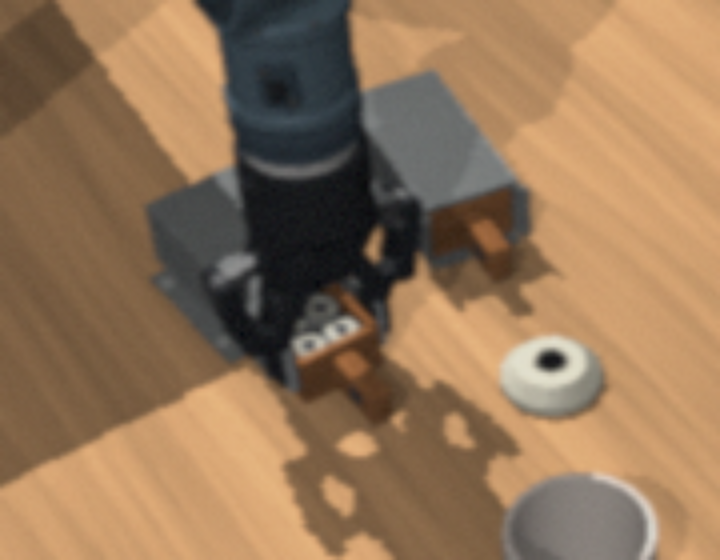

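```bash
python3 -m inch '[{"dx":0.1,"dy":0,"dz":0,"turn":0,"gripper":50},{"dx":0.1,"dy":0,"dz":0,"turn":0,"gripper":60},{"dx":0.1,"dy":0,"dz":0,"turn":0,"gripper":75},{"dx":0,"dy":0,"dz":0,"turn":0,"gripper":85},{"dx":0,"dy":0,"dz":0,"turn":0,"gripper":85},{"dx":0,"dy":0.8,"dz":0,"turn":0,"gripper":85},{"dx":-0.1,"dy":1.8,"dz":0,"turn":0,"gripper":85},{"dx":-0.1,"dy":2.8,"dz":0,"turn":0,"gripper":85},{"dx":-0.1,"dy":3.8,"dz":0,"turn":0,"gripper":85},{"dx":-0.1,"dy":4.1,"dz":0,"turn":0,"gripper":85},{"dx":-0.1,"dy":4.1,"dz":0,"turn":0,"gripper":85}]'
python3 - <<'E'
from h import *
go(502.2,73,10,183.15);print(sense()["ft_torque"].round(2))
c=capture("side");cv2.imwrite("pics/side13.png",cv2.resize(c["image"][100:240,130:310],None,fx=4,fy=4))
E
```

```text
time: 19.0
tcp_pos: [503.6, 30.8, 8.3]
tool_rot: [0.707, 0.019, -0.707, 0.019]
force: [-0.1, -0.0, 0.0]
grip_width: 72.7
t 19.0 tcp [503.6  30.8   8.3] yaw -176.94 tilt 0.01 q [-0.06  0.43 -0.48  0.67  0.   -1.69] grip 72.7 F [-0.1 -0.   0. ]
dx dy dz [-0.17 -4.22 -0.08] turn -0.1
[-0.02 -0.02  0.  ]
```

View pics/side13.png

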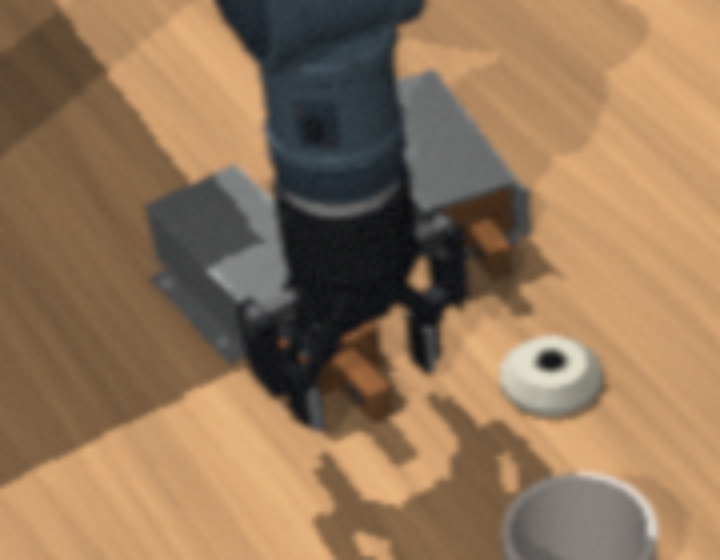

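Both fingers straddle the tongue. I'll close on it at low force.

```bash
python3 -m inch '[{"dx":0,"dy":0,"dz":0,"turn":0,"gripper":60},{"dx":0,"dy":0,"dz":0,"turn":0,"gripper":40},{"dx":0,"dy":0,"dz":0,"turn":0,"gripper":25},{"dx":0,"dy":0,"dz":0,"turn":0,"gripper":10},{"dx":0,"dy":0,"dz":0,"turn":0,"gripper":10},{"dx":0,"dy":0,"dz":0,"turn":0,"gripper":10},{"dx":0,"dy":0,"dz":0,"turn":0,"gripper":10},{"dx":0,"dy":0,"dz":0,"turn":0,"gripper":10}]' 35
python3 - <<'E'
from h import *
go(502.2,73,10,183.15);print(sense()["ft_torque"].round(2))
E
```

```text
time: 19.85
tcp_pos: [503.6, 31.8, 8.4]
tool_rot: [0.707, 0.02, -0.707, 0.019]
force: [-0.6, 1.6, 0.5]
grip_width: 15.6
t 19.85 tcp [503.6  31.8   8.4] yaw -176.85 tilt 0.04 q [-0.06  0.43 -0.48  0.67  0.   -1.69] grip 15.6 F [-0.6  1.6  0.5]
dx dy dz [-0.16 -4.12 -0.09] turn 0.0
[0.28 0.05 0.03]
```

```bash
python3 -m inch '[{"dx":0,"dy":-0.3,"dz":0,"turn":0,"gripper":10},{"dx":0,"dy":-0.6,"dz":0,"turn":0,"gripper":10},{"dx":0,"dy":-1,"dz":0,"turn":0,"gripper":10},{"dx":0,"dy":-1.4,"dz":0,"turn":0,"gripper":10},{"dx":0,"dy":-1.8,"dz":0,"turn":0,"gripper":10},{"dx":0,"dy":-2.2,"dz":0,"turn":0,"gripper":10},{"dx":0,"dy":-2.6,"dz":0,"turn":0,"gripper":10},{"dx":0,"dy":-3,"dz":0,"turn":0,"gripper":10},{"dx":0,"dy":-3.3,"dz":0,"turn":0,"gripper":10},{"dx":0,"dy":-3.3,"dz":0,"turn":0,"gripper":10}]'
python3 - <<'E'
from h import *
go(502.2,73,10,183.15);print(sense()["ft_torque"].round(2))
c=capture("side");cv2.imwrite("pics/side14.png",cv2.resize(c["image"][100:240,130:310],None,fx=4,fy=4))
E
```

```text
time: 20.85
tcp_pos: [501.9, 65.3, 8.5]
tool_rot: [0.707, 0.02, -0.707, 0.019]
force: [-0.3, -1.1, 2.4]
grip_width: 15.1
t 20.85 tcp [501.9  65.3   8.5] yaw -176.82 tilt 0.06 q [ 0.    0.43 -0.47  0.67  0.   -1.62] grip 15.1 F [-0.3 -1.1  2.4]
dx dy dz [-0.15 -0.77 -0.08] turn 0.0
[-0.27 -0.06 -0.02]
```

View pics/side14.png

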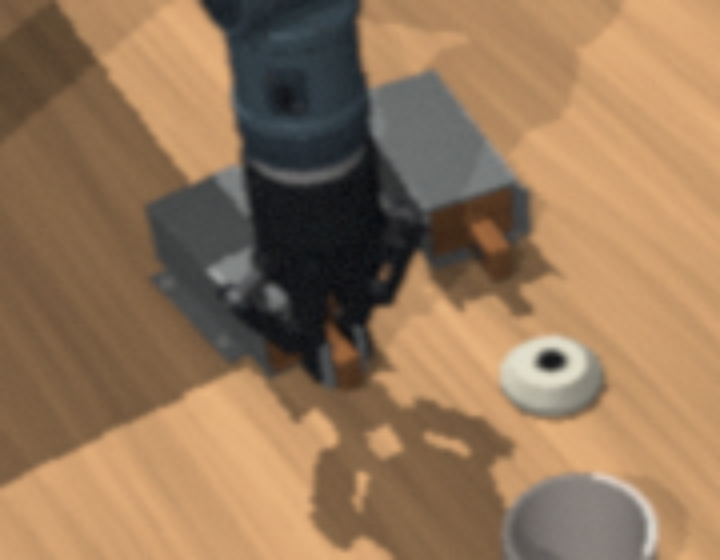

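```bash
python3 -m inch '[{"dx":0,"dy":-0.2,"dz":0,"turn":0,"gripper":10},{"dx":0,"dy":-0.4,"dz":0,"turn":0,"gripper":10},{"dx":0,"dy":-0.5,"dz":0,"turn":0,"gripper":10},{"dx":0,"dy":-0.6,"dz":0,"turn":0,"gripper":10}]'
python3 -m inch '[{"dx":0,"dy":-0.1,"dz":0,"turn":0,"gripper":10},{"dx":0,"dy":-0.1,"dz":0,"turn":0,"gripper":10}]'
python3 -m inch '[{"dx":0,"dy":-0.1,"dz":0,"turn":0,"gripper":10},{"dx":0,"dy":-0.1,"dz":0,"turn":0,"gripper":10}]'
python3 - <<'E'
from h import *
go(502.2,73,10,183.15);print(sense()["ft_torque"].round(2))
E
```

```text
time: 21.3
tcp_pos: [501.6, 70.4, 8.5]
tool_rot: [0.707, 0.019, -0.707, 0.019]
force: [-0.2, -3.9, 4.0]
grip_width: 15.4
time: 21.5
tcp_pos: [501.6, 71.6, 8.5]
tool_rot: [0.707, 0.019, -0.707, 0.019]
force: [-0.1, -3.2, 4.1]
grip_width: 15.5
time: 21.7
tcp_pos: [501.5, 72.6, 8.5]
tool_rot: [0.707, 0.019, -0.707, 0.019]
force: [1.0, -3.8, 5.8]
grip_width: 15.2
t 21.7 tcp [501.5  72.6   8.5] yaw -176.86 tilt 0.02 q [ 0.02  0.43 -0.47  0.67  0.   -1.61] grip 15.2 F [ 1.  -3.8  5.8]
dx dy dz [-0.15 -0.04 -0.07] turn -0.0
[-0.83 -0.06 -0.04]
```

```bash
python3 -m inch '[{"dx":-0.1,"dy":-0.1,"dz":0,"turn":0,"gripper":10},{"dx":-0.1,"dy":-0.1,"dz":0,"turn":0,"gripper":10}]'
python3 -m inch '[{"dx":0,"dy":-0.1,"dz":0,"turn":0,"gripper":10},{"dx":0,"dy":-0.1,"dz":0,"turn":0,"gripper":10}]'
python3 -m inch '[{"dx":0,"dy":-0.1,"dz":0,"turn":0,"gripper":10},{"dx":0,"dy":-0.1,"dz":0,"turn":0,"gripper":10}]'
python3 - <<'E'
from h import *
go(502.2,73,10,183.15);print(sense()["ft_torque"].round(2))
c=capture("side");cv2.imwrite("pics/side15.png",cv2.resize(c["image"][100:240,130:310],None,fx=4,fy=4))
E
```

```text
time: 21.9
tcp_pos: [500.0, 74.5, 8.5]
tool_rot: [-0.706, -0.02, 0.708, -0.019]
force: [0.3, 0.6, -2.6]
grip_width: 14.9
time: 22.1
tcp_pos: [500.3, 75.1, 8.8]
tool_rot: [-0.706, -0.02, 0.707, -0.019]
force: [-0.2, -0.5, -2.6]
grip_width: 15.0
time: 22.3
tcp_pos: [500.6, 75.5, 9.1]
tool_rot: [-0.706, -0.019, 0.707, -0.02]
force: [-1.1, -1.6, -3.7]
grip_width: 15.3
t 22.3 tcp [500.6  75.5   9.1] yaw -176.84 tilt 0.06 q [ 0.02  0.43 -0.47  0.67 -0.   -1.6 ] grip 15.3 F [-1.1 -1.6 -3.7]
dx dy dz [-0.09  0.26 -0.14] turn 0.0
[-0.45  0.09  0.13]
```

View pics/side15.png

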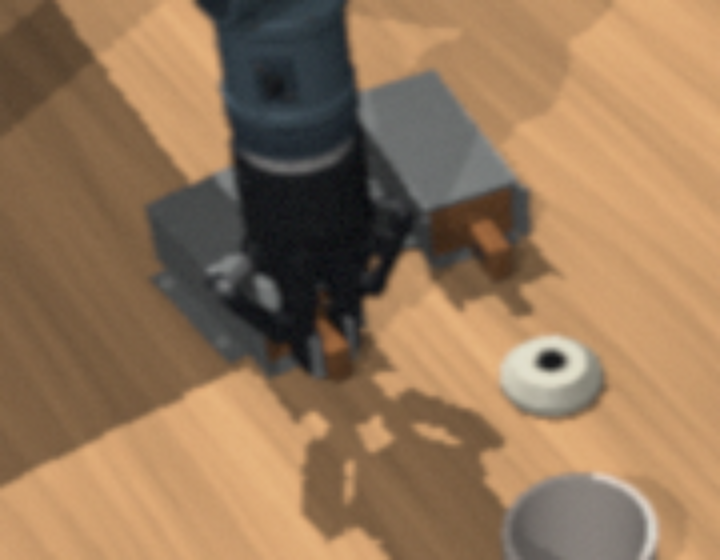

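```bash
python3 - <<'E'
from h import *
c=capture("side")
im=cv2.resize(c["image"][165:210,185:250],None,fx=12,fy=12,interpolation=cv2.INTER_CUBIC)
e=np.array([-.055,.9985]);n=np.array([.9985,.055]);m=np.array([499.8,98])
for s in(-8,8):
  for z in(7,33):
    p=m-43*e+s*n;u=proj(c,[*p,z]);print(u.round(1));cv2.circle(im,tuple(int(round(v)) for v in ((u[0]+.5-185)*12,(u[1]+.5-165)*12)),4,(0,255,0),1)
cv2.imwrite("pics/z15.png",im)
E
```

```text
[214.2 196.5]
[213.1 188.8]
[219.7 193.6]
[218.8 186. ]
```

View pics/z15.png

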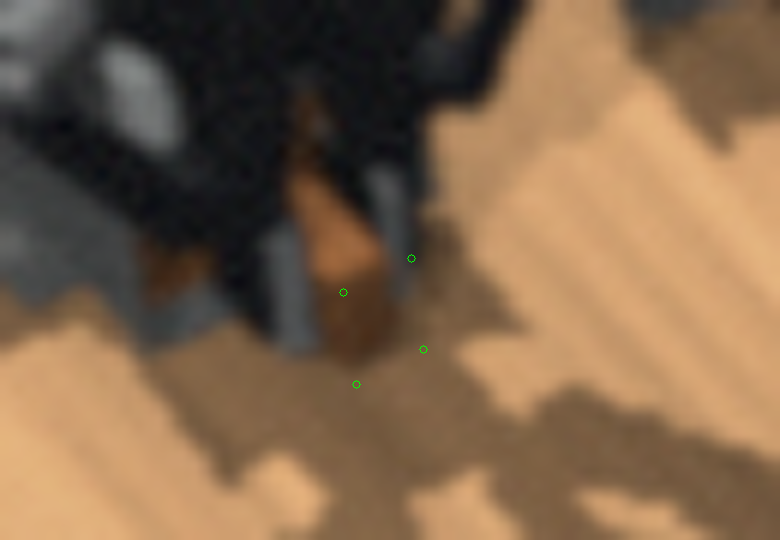

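```bash
python3 -m inch '[{"dx":0,"dy":-0.1,"dz":0,"turn":0,"gripper":10},{"dx":0,"dy":-0.1,"dz":0,"turn":0,"gripper":10}]'
python3 -m inch '[{"dx":0,"dy":-0.1,"dz":0,"turn":0,"gripper":10},{"dx":0,"dy":-0.1,"dz":0,"turn":0,"gripper":10}]'
python3 - <<'E'
from h import *
go(502.2,73,10,183.15);print(sense()["ft_torque"].round(2))
E
```

```text
time: 22.6
tcp_pos: [500.9, 75.5, 9.3]
tool_rot: [-0.707, -0.019, 0.707, -0.02]
force: [-1.3, -5.3, -2.3]
grip_width: 15.4
time: 22.8
tcp_pos: [501.1, 75.6, 9.4]
tool_rot: [-0.707, -0.018, 0.707, -0.021]
force: [-1.4, -7.8, -2.4]
grip_width: 15.3
t 22.8 tcp [501.1  75.6   9.4] yaw -176.89 tilt 0.26 q [ 0.03  0.43 -0.47  0.67 -0.   -1.6 ] grip 15.3 F [-1.4 -7.8 -2.4]
dx dy dz [-0.06  0.26 -0.1 ] turn -0.0
[-1.58  0.14  0.36]
```

```bash
python3 -m inch '[{"dx":0.1,"dy":0.1,"dz":0,"turn":0,"gripper":10},{"dx":0.1,"dy":0.2,"dz":0,"turn":0,"gripper":10},{"dx":0.1,"dy":0.2,"dz":0,"turn":0,"gripper":25},{"dx":0.1,"dy":0.2,"dz":0,"turn":0,"gripper":45},{"dx":0.1,"dy":0.2,"dz":0,"turn":0,"gripper":45},{"dx":0.1,"dy":0.2,"dz":0,"turn":0,"gripper":45},{"dx":-1,"dy":0.5,"dz":0,"turn":0,"gripper":45},{"dx":-4,"dy":0.5,"dz":0,"turn":0,"gripper":45},{"dx":-8,"dy":0.5,"dz":0,"turn":0,"gripper":45},{"dx":-12,"dy":0.5,"dz":0,"turn":0,"gripper":45},{"dx":-16,"dy":0.5,"dz":0,"turn":0,"gripper":45},{"dx":-16,"dy":0.5,"dz":0,"turn":0,"gripper":45}]'
python3 -m inch '[{"dx":0,"dy":0,"dz":4,"turn":0,"gripper":45},{"dx":0,"dy":0,"dz":8,"turn":0,"gripper":45},{"dx":0,"dy":-4,"dz":8,"turn":0,"gripper":45},{"dx":0,"dy":-8,"dz":8,"turn":0,"gripper":45},{"dx":0,"dy":-12,"dz":8,"turn":0,"gripper":45},{"dx":0,"dy":-16,"dz":8,"turn":0,"gripper":45},{"dx":0,"dy":-20,"dz":8,"turn":0,"gripper":45},{"dx":0,"dy":-24,"dz":8,"turn":0,"gripper":45},{"dx":0,"dy":-24,"dz":8,"turn":0,"gripper":45},{"dx":0,"dy":-24,"dz":8,"turn":0,"gripper":45}]'
python3 - <<'E'
from h import *
go(502.2,73,10,183.15)
c=capture("top");cv2.imwrite("pics/top16f.png",c["image"]);crop(c,150,170,130,110,6,"pics/top16.png")
c=capture("side");cv2.imwrite("pics/side16f.png",c["image"]);crop(c,155,105,130,110,6,"pics/side16.png")
E
```

```text
time: 24.0
tcp_pos: [505.6, 72.5, 176.2]
tool_rot: [0.711, 0.019, -0.703, 0.019]
force: [1.3, 0.3, 0.5]
grip_width: 38.6
time: 25.0
tcp_pos: [407.8, 307.9, 169.0]
tool_rot: [-0.707, -0.02, 0.707, -0.02]
force: [0.3, 0.1, -0.5]
grip_width: 38.4
t 25.0 tcp [407.8 307.9 169. ] yaw -176.76 tilt 0.06 q [ 0.52  0.28 -0.22  1.07 -0.   -1.1 ] grip 38.4 F [ 0.3  0.1 -0.5]
dx dy dz [15.92 23.98 -8.11] turn 0.1
```

View pics/top16.png

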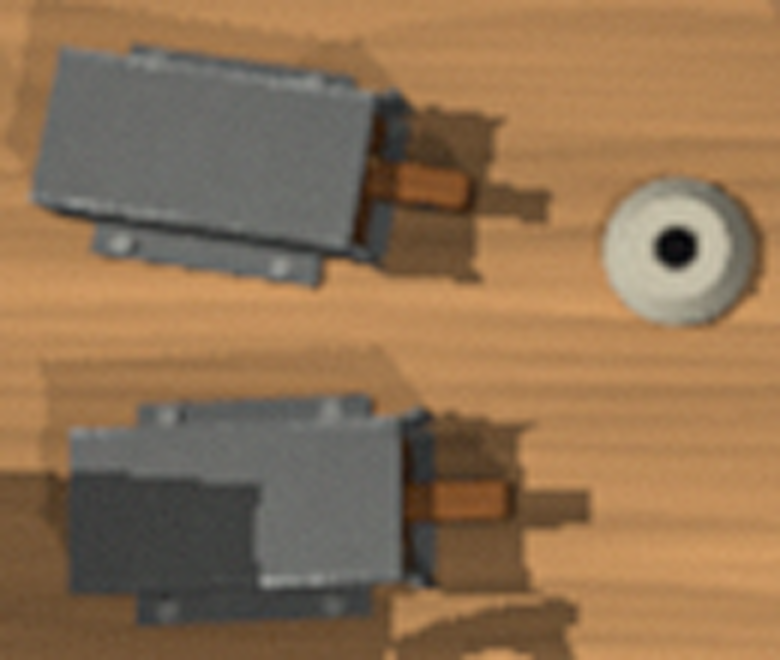

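View pics/side16.png

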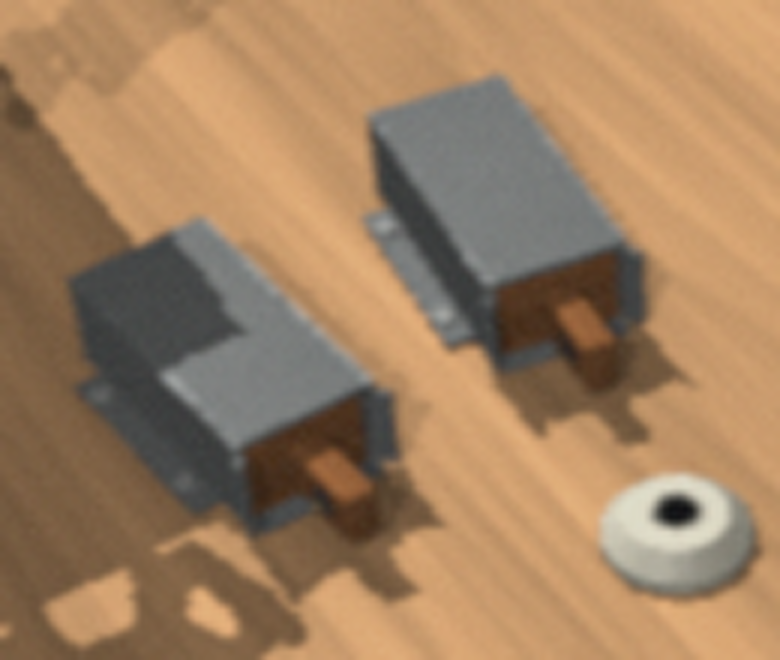

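```bash
python3 - <<'E'
from h import *
c=capture("top");d=capture("side")
def T(u,v,z): return ray(c,150+(u+.5)/6-.5,170+(v+.5)/6-.5,z)[:2]
def S(u,v,z): return ray(d,155+(u+.5)/6-.5,105+(v+.5)/6-.5,z)[:2]
# protrusion along the axis: roof mouth-edge midpoint vs tongue top tip
for n,f,r1,r2,t1,t2 in(("A top",T,(404,418),(404,580),(514,484),(514,518)),("B top",T,(378,93),(357,250),(474,170),(470,208)),
  ("A side",S,(237,450),(370,385),(343,508),(373,488)),("B side",S,(488,287),(622,240),(587,355),(613,338))):
    a,b=f(*r1,46),f(*r2,46);m=(a+b)/2;t=(f(*t1,33)+f(*t2,33))/2
    ax=(b-a);ax=np.array([-ax[1],ax[0]])/np.hypot(*ax)
    print(n,"mouth",m.round(1),"tip",t.round(1),"protr",abs((t-m)@ax).round(1),"dist",np.hypot(*(t-m)).round(1))
E
```

```text
A top mouth [501.3  98.1] tip [501.9  54.8] protr 43.3 dist 43.3
B top mouth [636.5 119.8] tip [631.9  77.8] protr 42.3 dist 42.3
A side mouth [498.3  98. ] tip [498.6  56.9] protr 41.0 dist 41.1
B side mouth [633.4 122.2] tip [627.5  78.7] protr 43.8 dist 43.8
```

```bash
python3 - <<'E'
from h import *
a=cv2.imread("pics/top0.png");b=capture("top")["image"]
for n,(x,y,w,h) in dict(mug=(305,225,60,60),w1=(360,225,32,32),w2=(245,195,36,34),ratchet=(400,190,30,90),trayB_front=(212,185,32,35),yellow=(270,100,36,76)).items():
    A=[cv2.cvtColor(i[y:y+h,x:x+w],cv2.COLOR_BGR2GRAY).astype(np.float32) for i in(a,b)]
    print(n,np.round(cv2.phaseCorrelate(*A),2).tolist() if 0 else np.round(cv2.phaseCorrelate(*A)[0],2),"meandiff",round(float(np.abs(A[0]-A[1]).mean()),1))
cv2.imwrite("pics/top17.png",b)
E
```

```text
mug [-0.04 -0.02] meandiff 8.0
w1 [ 0.05 -0.07] meandiff 6.5
w2 [-0.04  0.1 ] meandiff 7.1
ratchet [-0.03  0.02] meandiff 5.7
trayB_front [ 0.06 -0.05] meandiff 5.5
yellow [-0.01 -0.06] meandiff 6.3
```

View pics/top17.png

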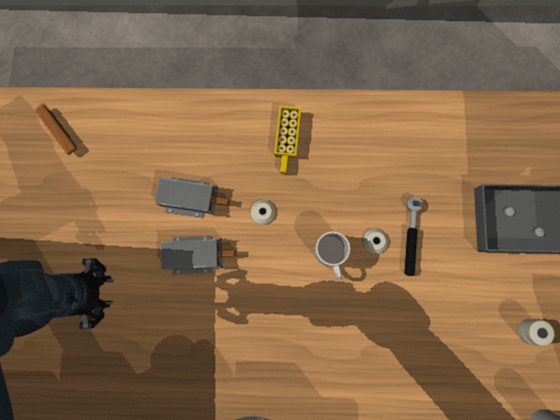

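The view shows tray_a's tongue alone standing out of the near sleeve, at (228,254). Everything else is in place and the arm is clear.

```bash
python3 -c "
from bench import job_done,sense
print(job_done());print(sense()['time'])"
```

```text
the job is handed in; nothing more can be done
None
the job is handed in; nothing more can be done
```

I slid tray_a right out of its sleeve, lifted it, and turned it level through 180° above the other items. I then slid it back in plain end first and pushed it home by its tongue. The job was handed in at about 25 s with the arm well clear; no verdict was reported.

- **Seating:** on the final push the tray stopped moving while the push force rose to about 8 N, which I take as the back wall.
- **Tongue protrusion:** it measures 43.3 mm in the top view and 41.0 mm in the side view, against 43 mm expected. That 2.3 mm disagreement is in line with the roughly 2 mm calibration, and tray_b measured the same way gives 42.3 and 43.8 mm.
- **Other items:** the mug, both washers, the ratchet handle, tray_b and the yellow tray show 0.1 px or less of shift between the first and last top views.
- **Forces:** no reading I took went above about 8 N, though I only read the force at the end of each move.

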